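# Hold a sample flask at the half-turn of the bayonet air dryer

## Robot

A 6-joint arm with a two-finger parallel gripper is mounted at the origin on the work surface. World frame = base frame: x ahead of the robot, y to its left, z up, the work surface at z = 0. Lengths are in m, angles in degrees, forces in N, time in s.
With the tool pointing down it reaches from about 0.375 to 0.9 m from the base axis. Payload 3.1 kg.
Tool frame: the origin (TCP) lies between the finger pads, 19 mm behind the fingertips; this is the grasp point; z points along the fingers, y is the line along which they close (so a half turn about z gives the same grasp; the last joint's range is limited). The gripper opens to 87 mm and grips with 3 to 60 N. Pads are 19 mm wide; open, the fingers measure 117 mm over their backs; the gripper's body (75 mm by 190 mm) begins 51 mm behind the grasp point.
Start: joints at [-81.618, 30.224, 82.088, -0, 67.689, -10.227], TCP at [0.199, -0.592, 0.241] pointing down, gripper open.
Joint ranges: [-176.69, 176.69], [-43.24, 126.21], [12.49, 139.97], [-82, 262], [0, 151.66], [-163.58, 163.58]. Speed limits (degrees/s): [159.86, 159.86, 180, 180, 180, 180].

## Interface

Orientations are given as a 3x3 rotation matrix whose columns are the frame's x, y, z axes.
In Python, from rig import bot gives the robot as it stands.
- The arm moves only by the tool move_arm, never from a script. Its argument "increments" is a list of rows, each an object with "xyz": the shift along the tool's x, y, z in mm, a list of three; "roll": the turn about the tool's z in rad; "grip": the opening in per cent of the stroke, from 0 (shut) to 100 (fully open). A call has 1 to 5 rows; each row shifts and turns the commanded pose from where the row before left it, along the tool's axes as they then stand; what a row does not reach is not made up. A row lasts 1/12 s, in which the tool goes at most 41.7 mm and 7.16 degrees, less where a joint would pass 70% of its speed; a pose out of reach is approached as far as the arm can. A call is refused whole if a number of a shift passes 41.7 or a number of a turn 0.125, either way. A call with a gripper value outside its range is refused whole. The fingers move at their own pace and stop on an object; the grip force is fixed at half the most. Time passes only in rows, so rows that do not move let the fingers close. It gives the time, the measured TCP pose, the force, the opening and the grip force at its end, in the units of the state.
- bot.read_state(): the state, without advancing time (a new reading comes with each control period).
- bot.capture(name): name is "side" or "top" or "wrist"; returns (picture, depth): 480x640x3 uint8, red, green, blue; 480x640 float32, m along the optical axis (not along the pixel's ray), 0 where there is no reading.
- bot.camera_model(name): a dict with "intrinsics" (3x3 intrinsics, pixels), "D" ([k1, k2, p1, p2, k3] as OpenCV has them; the pictures are not rectified), "rvec" (rotation vector, rad) and "tvec" (3), from world to camera coordinates, as OpenCV has them; the wrist camera has in their place "tool_from_camera" (4x4, takes a point from camera to tool coordinates, whose origin is the TCP and whose axes are the flange's). Camera axes: x right, y down, z forward; pixel columns grow to the right and rows downward; lengths in m; the calibration is good to about 2 mm. A picture is of the moment at which its call begins: read the wrist's pose just before it. camera_model takes no time and is no camera call.
- bot.hand_in(): hands the job in; it is judged then, once.
Trained networks look in the newest picture that a camera, given by its name, has taken for a name from the list of things; names that differ only in an ending like _2 or _b are one class to them, and where a whole thing is asked for, a point or a joint stands for the part that bears it (a point fixed in the world has none). Each returns a list of dicts, best first, with "conf" (0 to 1); they miss things now and then, are a little off and sometimes report something else, mostly with a low value. They report only what shows in the picture. A call takes as long as a camera call. They do not tell look-alikes from the thing itself.
- bot.spot_in(label, camera): "at" ([x, y, z] in m, in the coordinates of the camera as it stood for that picture, good to about 4 mm: the middle of the surface that is visible of it).
- bot.trace(label, camera): "mask" (480x640 bool, what is visible of it).
The state is a dict: "time_s": time; "joint_positions": joint angles; "qvel": joint speeds; "tau": joint torques, N m; "position": TCP position; "tcp_rot": TCP orientation; "force": force on the tool from outside, world axes, zero at the start; "moment": the same for the moment, N m; "opening": opening from 0.0 (shut) to 1.0 (fully open); "grasp_force": force on a finger pad.
Only numpy, scipy, OpenCV 4.12 (cv2) and the standard library are available. Lean on these libraries where they do the work, as an engineer would, in place of code of your own. Each camera call takes 0.05 s, during which the arm holds its last target. There are 200 camera calls.

## Task

Take the steel flask with the orange handle out of the sloping rack, upend it over the upright peg of the air dryer and let its lugs down through the collar's slots until it is fully down. Then twist it clockwise (seen from above) half way to the lock, so that its handle points at the green marks, never on into the lock click at the red marks, and finish while still gripping the flask there against the return spring. Leave everything else where it stands.

Things in the scene. Friction and masses are not known exactly. Their poses are not given: they have to be found in the camera images.
- flask: Steel flask with orange handle and band: tube 56 mm outside, 50 inside, 100 long, 0.25 kg. Origin: centre of its open mouth's rim; z runs from mouth to closed end (straight up once upended). It starts mouth down in a rack lane: axis 28 degrees from vertical, handle end up and toward the robot (rack -x), y level. Two lugs stick out along its +y and -y at the mouth.
- flask_handle (a point): Point on the flask axis, 123 mm from the mouth, a good place for the TCP: in the bar handle on the closed end, 40 mm long (along flask x), 22 mm thick (along flask y: grip across this), 38 mm tall (z = 100 to 138 mm). Axes as the flask's.
- flask_lug (a point): Centre of the outer face of the brass lug on flask +y, 38.5 mm from the axis, 5 mm above the mouth rim; the other lug is on -y. Each is 10 mm wide and 6 mm high. Axes as the flask's.
- spare: Bystander: second flask of the same shape, black handle and blue band, in the other lane of the rack. Origin and axes as for the flask.
- rack: Fixed wooden rack, 190 x 280 mm, under 115 mm tall, origin at the centre of its underside, z up. Two open-topped lanes, 65 mm either side of its centre along its y, lean 28 degrees from vertical toward its -x. A flask lifts straight up out of its lane.
- dryer: Fixed air dryer: grey plinth 150 x 150 x 45 mm, origin at the centre of its underside, z up. On it a round bayonet collar, 108 mm across, bore 64 mm, top at 66 mm height, with two lug slots along dryer +y and -y, around an upright white peg 34 mm across with a tapered tip at 118 mm height.
- seat (a point): On the dryer's axis at 48 mm height: the floor inside the collar, where the mouth rim rests when the flask is fully down (18 mm below the collar's top). Under the collar the lugs have 4 mm of play in height. Axes as the dryer's.
- slot (a point): Middle of the slot on dryer +y, at the collar's top, 37 mm from the axis; slots are 20 mm wide. The flask goes in with its y along dryer y, either way round; its handle then points along dryer x, at the white marks on collar and plinth. Turned clockwise seen from above, the lugs go under the collar.
- half_mark (a point): A green mark on the collar's top, 48.5 mm from the axis, 0.7 rad (40 degrees) clockwise from dryer +x and the white mark; another lies across the axis. At half way the handle's long axis points at them. The red marks, 1.4 rad clockwise, are the lock: a sprung pawl resists from about 0.95 rad and clicks shut at about 1.4.
- carrier (a joint): Angle (rad) of the sprung carrier that the lugs turn: 0 at rest, growing clockwise seen from above, stop at 1.5. A spring pushes it back (0.05 N m at 0, 0.12 at the green marks). The lugs have play in it: it reads about 0.11 less than the flask's own angle from the white marks, so about 0.59 at the green marks.
- red_bottle: Bystander: upright green wine bottle, 74 mm across, 290 mm tall. Origin at the centre of its underside.
- amber_bottle: Bystander: upright amber bottle, 68 mm across, 240 mm tall. Origin at the centre of its underside.
- tasting_glass: Bystander: clear stemmed tasting glass, 62 mm across, 140 mm tall. Origin at the centre of its underside.
- spit_bowl: Bystander: white ceramic bowl, 120 mm across, 60 mm tall. Origin at the centre of its underside.
- stopper: Bystander: small upright cork stopper, 28 mm across, 35 mm tall. Origin at the centre of its underside.
- tumbler: Bystander: blue ceramic cup, 68 mm across, 85 mm tall. Origin at the centre of its underside.
There are look-alikes about, which are no part of the job. Leave any pink or purple look-alike of the flask alone.

How it is judged (in metres and radians):
On the way, in this order (a step that is already met when the one before it is completed fails the run):
1. the flask is out of the rack and upended, mouth down and upright, off the surface (height (world z) of flask above 0.1 m and angle between flask's own z axis and vertical below 0.2 rad), for 0.1 s.
2. the flask is fully down in the collar, not yet twisted far (horizontal distance between flask and seat below 0.005 m and z of flask in the frame of seat below 0.0065 m and angle between flask's own z axis and vertical below 0.09 rad and value of joint carrier below 0.35 rad), for 0.1 s.
At the end, for the whole second after the job is handed in: The flask stands upright in the dryer (within 5 mm of the axis, at most 6.5 mm above the seat, tilted under 5 degrees), turned 30 to 50 degrees clockwise with the sprung carrier turned along (0.4 to 0.9 rad) and still, and the fingers are gripping it (over 2 N) (horizontal distance between flask and seat below 0.005 m and z of flask in the frame of seat below 0.0065 m and angle between flask's own z axis and vertical below 0.09 rad and angle between the x axis of flask and the x axis of dryer, either way round between 0.52 and 0.88 rad and value of joint carrier between 0.4 and 0.9 rad and velocity of joint carrier between -0.1 and 0.1 rad/s and contact force between the fingers and flask above 2 N); the arm keeps its last pose, push and grip.
It fails at once if the flask is turned into the lock (value of joint carrier above 1.15 rad).
It fails at once if a bystander is shifted by more than 40 mm or knocked over (distance of any of red_bottle, amber_bottle, tasting_glass, spit_bowl, stopper, tumbler, spare from where it was at the start of the episode above 0.04 m or angle between any of red_bottle, amber_bottle, tasting_glass, spit_bowl, stopper, tumbler's own z axis and vertical above 0.5 rad).
It also fails if it takes over 48 s, if anything falls off the work surface, if the arm or the gripper's body presses on something with over 40 N, if the wrist force passes 120 N, or if a joint passes its speed limit or range.

## Working session

There is one attempt and no reset: what is moved stays moved. The work goes in short steps, Python scripts to look and compute and a tool call to move; the robot and the scene stay as the last step left them, time stands still between calls to the robot, and variables do not carry over. Pictures are saved under pics/ and viewed, at most 10 in all, crops included, and the job is handed in when it is done.

Besides the shell and the picture viewer there is one more tool, called after "Call:" as name(argument=value, ...), one argument or row to a line, values as JSON. move_arm: Moves the arm, as the interface text tells. Its arguments: {"type":"object","properties":{"increments":{"type":"array"}},"required":["increments"]}

```bash
ls; mkdir -p pics
cat > h.py <<'E'
import numpy as np,cv2
from rig import bot
def T(cam):
    m=bot.camera_model(cam)
    if cam=='wrist':
        s=bot.read_state();X=np.eye(4);X[:3,:3]=s['tcp_rot'];X[:3,3]=s['position']
        return m,X@np.array(m['tool_from_camera'])
    R=cv2.Rodrigues(np.array(m['rvec'],float))[0];X=np.eye(4);X[:3,:3]=R.T;X[:3,3]=-R.T@np.array(m['tvec'],float).ravel()
    return m,X
def pts(cam,depth,mask):
    m,X=T(cam);v,u=np.nonzero(mask&(depth>0))
    p=cv2.undistortPoints(np.stack([u,v],1).astype(float)[:,None],np.array(m['intrinsics'],float),np.array(m['D'],float))[:,0]
    d=depth[v,u];c=np.c_[p*d[:,None],d]
    return c@X[:3,:3].T+X[:3,3],u,v
def save(name,img): cv2.imwrite('pics/'+name,img[:,:,::-1])
E
python3 - <<'E'
from h import *
s=bot.read_state();print(s['time_s'],s['position'],s['tcp_rot'],s['opening'])
for c in ['top','side']:
    im,d=bot.capture(c);save(c+'0.png',im);np.savez(c+'0.npz',im=im,d=d)
    m,X=T(c);print(c,np.round(X,3).tolist())
    for l in ['flask','rack','dryer','red_bottle','amber_bottle','tasting_glass','spit_bowl','stopper','tumbler']:
        print(l,[(round(r['conf'],2),np.round(X[:3,:3]@r['at']+X[:3,3],3).tolist()) for r in bot.spot_in(l,c)])
E
```

```text
pics
0.0 [ 0.19935323 -0.5916321   0.2402925 ] [[ 9.47730254e-01  3.19072520e-01 -3.02810122e-04]
 [ 3.19072434e-01 -9.47728007e-01  2.09896996e-03]
 [ 3.82742001e-04 -2.08587570e-03 -9.99997751e-01]] 1.002752376125133
top [[0.011, -0.994, 0.11, 0.41], [-1.0, -0.01, 0.008, 0.026], [-0.007, -0.111, -0.994, 1.294], [0.0, 0.0, 0.0, 1.0]]
flask [(0.9, [0.612, 0.292, 0.125]), (0.84, [0.343, 0.12, 0.048]), (0.73, [0.487, 0.554, 0.045])]
rack [(0.61, [0.638, 0.233, 0.011])]
dryer [(0.64, [0.579, -0.23, 0.046]), (0.34, [0.583, 0.169, 0.126])]
red_bottle [(0.44, [0.578, -0.237, 0.043]), (0.37, [0.585, 0.168, 0.127])]
amber_bottle [(0.89, [0.643, 0.46, 0.152])]
tasting_glass [(0.91, [0.766, -0.045, 0.14])]
spit_bowl [(0.72, [0.34, 0.344, 0.027])]
stopper [(0.7, [0.613, 0.291, 0.125]), (0.65, [0.462, -0.012, 0.039])]
tumbler [(0.9, [0.354, -0.377, 0.048]), (0.26, [0.615, 0.294, 0.121])]
side [[0.99, -0.082, 0.111, 0.379], [-0.137, -0.67, 0.73, -1.146], [0.015, -0.738, -0.675, 1.199], [0.0, 0.0, 0.0, 1.0]]
flask [(0.96, [0.334, 0.094, 0.042]), (0.87, [0.488, 0.544, 0.042]), (0.78, [0.613, 0.281, 0.106])]
rack [(0.67, [0.651, 0.167, 0.036]), (0.16, [0.629, -0.504, 0.167])]
dryer []
red_bottle [(0.83, [0.632, -0.505, 0.168])]
amber_bottle [(0.58, [0.647, 0.457, 0.128])]
tasting_glass [(0.82, [0.764, -0.064, 0.106])]
spit_bowl [(0.74, [0.34, 0.357, 0.038])]
stopper [(0.63, [0.457, -0.011, 0.031])]
tumbler [(0.64, [0.353, -0.36, 0.055])]
```

View pics/top0.png

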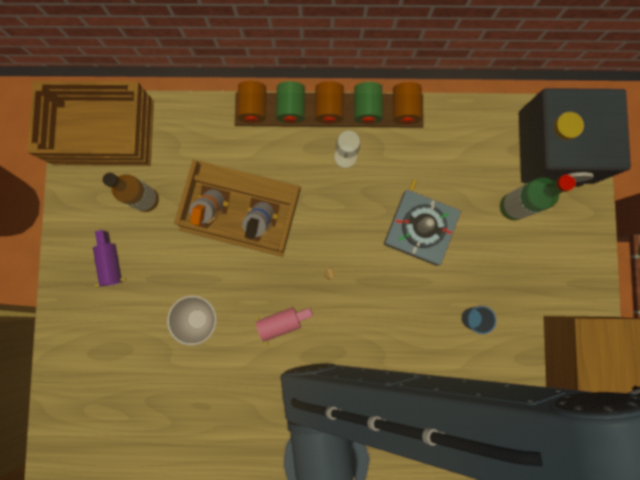

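View pics/side0.png

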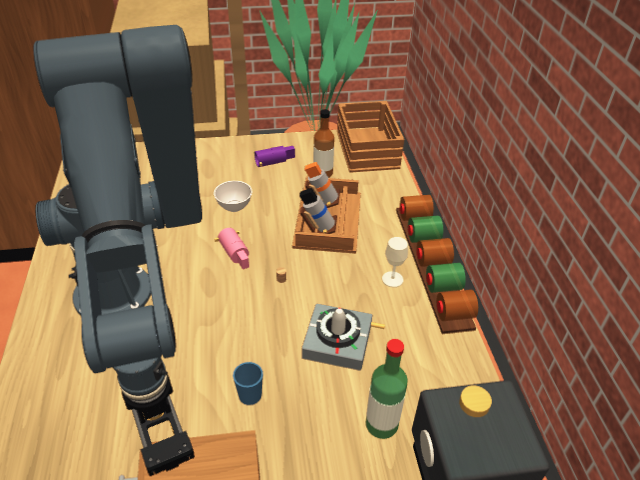

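The top view shows the orange-handled flask at (205,207) in the left lane and the spare at (260,220). The dryer is at (424,227), with its red marks left and right and its white marks up and down. The pink (280,323) and purple (106,260) bottles are decoys. The side view shows the same layout, with the wine bottle at (388,400) close to the dryer.

Run:
```python
from h import *
for c in ['top','side']:
    z=np.load(c+'0.npz');im,d=z['im'],z['d']
    hsv=cv2.cvtColor(im,cv2.COLOR_RGB2HSV)
    P,u,v=pts(c,d,d>0)
    W=np.full(im.shape,np.nan);W[v,u]=P
    x,y,zz=W[...,0],W[...,1],W[...,2]
    H,S,V=[hsv[...,i].astype(int) for i in range(3)]
    def sh(n,m):
        p=W[m]; print(c,n,len(p),np.round(np.median(p,0),4) if len(p) else '', np.round(p.min(0),3) if len(p) else '',np.round(p.max(0),3) if len(p) else '')
    rg=(abs(x-.63)<.16)&(abs(y-.22)<.2)
    sh('orange',rg&(H>4)&(H<14)&(S>190)&(V>130)&(zz>.06))
    sh('black',rg&(V<45)&(zz>.1))
    dr=(abs(x-.58)<.12)&(abs(y+.23)<.12)
    pl=dr&(zz>.038)&(zz<.052)
    r=cv2.minAreaRect(W[pl][:,:2].astype(np.float32));print(c,'plinth',r,np.median(zz[pl]))
    co=dr&(zz>.06)&(zz<.072);rc=cv2.minEnclosingCircle(W[co][:,:2].astype(np.float32));print('collar',rc,np.median(zz[co]))
    sh('peg',dr&(zz>.1))
    cc=np.median(W[pl][:,:2],0)
    for n,m in [('red',((H<6)|(H>174))&(S>150)),('green',(H>45)&(H<75)&(S>130)),('white',(S<40)&(V>190)),('yellow',(H>17)&(H<30)&(S>200))]:
        mm=(m&dr&(zz>.03)&(zz<.09)).astype(np.uint8);k,lab=cv2.connectedComponents(mm)
        for i in range(1,k):
            q=W[lab==i]
            if len(q)>3: print(n,len(q),np.round(q.mean(0),3))
    # rack
    bot_=(zz>.03)&(zz<.115)&rg&(y<.37)&(y>.08)&(H>8)&(H<22)
    pr=W[bot_]; rr=cv2.minAreaRect(pr[:,:2].astype(np.float32));print('rack',rr, np.percentile(pr[:,2],[50,90,99]))
    s=im[120:300,160:490] if c=='top' else im[150:380,270:430]
    save(c+'_crop.png',cv2.resize(s,None,fx=2.4,fy=2.4,interpolation=cv2.INTER_CUBIC))
```

```text
top orange 0   
top black 0   
top plinth ((0.5819292068481445, -0.23804742097854614), (0.15066243708133698, 0.15098008513450623), 68.62496185302734) 0.04538326890245847
collar ((0.581918478012085, -0.2383243888616562), 0.05553115904331207) 0.06629328185354444
top peg 142 [ 0.5794 -0.2358  0.1112] [ 0.566 -0.254  0.1  ] [ 0.598 -0.222  0.121]
red 10 [ 0.593 -0.177  0.047]
red 14 [ 0.591 -0.19   0.067]
red 21 [ 0.57  -0.29   0.059]
rack ((0.6301277875900269, 0.2299165576696396), (0.2817537784576416, 0.17051631212234497), 75.94550323486328) [0.05868722 0.08558508 0.11201588]
side orange 204 [0.5932 0.2945 0.1435] [0.564 0.268 0.083] [0.642 0.316 0.168]
side black 180 [0.5571 0.1709 0.1492] [0.534 0.16  0.12 ] [0.581 0.194 0.171]
side plinth ((0.5776398777961731, -0.23947176337242126), (0.1565309464931488, 0.15049609541893005), 68.77303314208984) 0.04476264171723243
collar ((0.5771622061729431, -0.2394881397485733), 0.05823136866092682) 0.06567196397002784
side peg 126 [ 0.5765 -0.2456  0.11  ] [ 0.563 -0.257  0.1  ] [ 0.594 -0.227  0.123]
red 11 [ 0.569 -0.286  0.067]
red 15 [ 0.567 -0.298  0.046]
green 7 [ 0.556 -0.196  0.067]
green 7 [ 0.602 -0.283  0.068]
green 9 [ 0.608 -0.292  0.046]
white 130 [ 0.548 -0.232  0.065]
white 149 [ 0.607 -0.249  0.065]
white 15 [ 0.519 -0.214  0.046]
white 14 [ 0.639 -0.26   0.046]
rack ((0.6252126097679138, 0.22793737053871155), (0.29330500960350037, 0.16827791929244995), 76.00409698486328) [0.05721107 0.0948195  0.11309193]
```

View pics/top_crop.png

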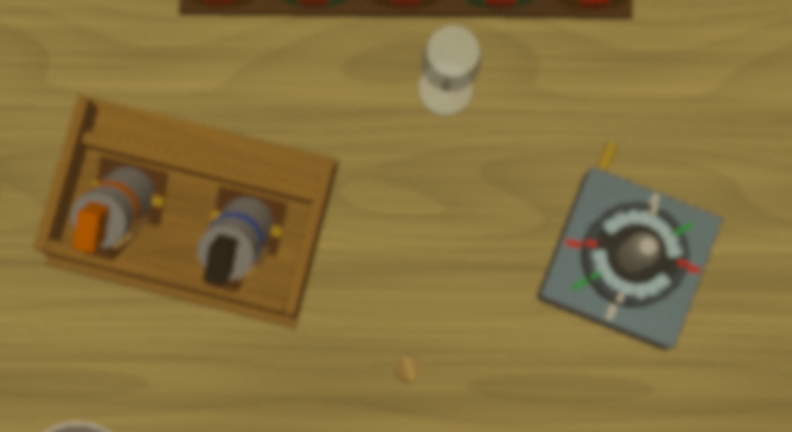

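Dryer centre ≈ (0.580, -0.239), x axis at about -21°. Rack centre ≈ (0.628, 0.229), yaw about -14°. Handle ≈ (0.59, 0.295, 0.145). I'll move over the rack for a close look with the wrist camera.

Call:
move_arm(
  increments=[
    {"xyz": [22,-27.7,-3.6],"roll": 0,"grip": 100},
    {"xyz": [22,-27.7,-3.6],"roll": 0,"grip": 100},
    {"xyz": [22,-27.7,-3.6],"roll": 0,"grip": 100},
    {"xyz": [22,-27.7,-3.6],"roll": 0,"grip": 100},
    {"xyz": [22,-27.7,-3.6],"roll": 0,"grip": 100},
  ],
)

```text
time_s: 1.42
position: [0.2598, -0.4244, 0.2594]
tcp_rot: [[0.948, 0.318, 0.0], [0.318, -0.948, -0.0], [0.0, 0.0, -1.0]]
force: [0.6, -0.7, 0.2]
opening: 1.001
grasp_force: 0.0
```

Call:
move_arm(
  increments=[
    {"xyz": [22,-27.7,-3.6],"roll": 0,"grip": 100},
    {"xyz": [22,-27.7,-3.6],"roll": 0,"grip": 100},
    {"xyz": [22,-27.7,-3.6],"roll": 0,"grip": 100},
    {"xyz": [22,-27.7,-3.6],"roll": 0,"grip": 100},
    {"xyz": [22,-27.7,-3.6],"roll": 0,"grip": 100},
  ],
)

```text
time_s: 1.83
position: [0.3198, -0.258, 0.2776]
tcp_rot: [[0.948, 0.319, 0.0], [0.319, -0.948, -0.0], [0.0, 0.001, -1.0]]
force: [1.2, -0.0, 0.1]
opening: 0.998
grasp_force: 0.0
```

Call:
move_arm(
  increments=[
    {"xyz": [22,-27.7,-3.6],"roll": 0,"grip": 100},
    {"xyz": [22,-27.7,-3.6],"roll": 0,"grip": 100},
    {"xyz": [22,-27.7,-3.6],"roll": 0,"grip": 100},
    {"xyz": [22,-27.7,-3.6],"roll": 0,"grip": 100},
    {"xyz": [22,-27.7,-3.6],"roll": 0,"grip": 100},
  ],
)

```text
time_s: 2.25
position: [0.3799, -0.0916, 0.2958]
tcp_rot: [[0.948, 0.319, 0.001], [0.319, -0.948, -0.001], [0.001, 0.001, -1.0]]
force: [0.7, -0.4, 0.4]
opening: 0.999
grasp_force: 0.0
```

Call:
move_arm(
  increments=[
    {"xyz": [22,-27.7,-3.6],"roll": 0,"grip": 100},
    {"xyz": [22,-27.7,-3.6],"roll": 0,"grip": 100},
    {"xyz": [22,-27.7,-3.6],"roll": 0,"grip": 100},
    {"xyz": [22,-27.7,-3.6],"roll": 0,"grip": 100},
    {"xyz": [22,-27.7,-3.6],"roll": 0,"grip": 100},
  ],
)

```text
time_s: 2.67
position: [0.4399, 0.075, 0.3138]
tcp_rot: [[0.948, 0.319, 0.001], [0.319, -0.948, -0.0], [0.001, 0.0, -1.0]]
force: [0.8, -1.1, -0.1]
opening: 1.001
grasp_force: 0.0
```

Call:
move_arm(
  increments=[
    {"xyz": [0,0,0],"roll": 0.114,"grip": 100},
    {"xyz": [0,0,0],"roll": 0.114,"grip": 100},
    {"xyz": [0,0,0],"roll": 0.114,"grip": 100},
    {"xyz": [0,0,0],"roll": 0.114,"grip": 100},
    {"xyz": [0,0,0],"roll": 0.114,"grip": 100},
  ],
)

```text
time_s: 3.08
position: [0.4396, 0.0734, 0.3134]
tcp_rot: [[0.969, -0.248, 0.0], [-0.248, -0.969, -0.0], [0.0, -0.0, -1.0]]
force: [0.2, -0.1, -0.4]
opening: 1.0
grasp_force: 0.0
```

Call:
move_arm(
  increments=[
    {"xyz": [5,-40,-5],"roll": 0,"grip": 100},
    {"xyz": [5,-40,-5],"roll": 0,"grip": 100},
    {"xyz": [5,-40,0],"roll": 0,"grip": 100},
    {"xyz": [5,-40,0],"roll": 0,"grip": 100},
    {"xyz": [5,-40,0],"roll": 0,"grip": 100},
  ],
)

```text
time_s: 3.5
position: [0.5129, 0.2629, 0.3236]
tcp_rot: [[0.97, -0.243, 0.001], [-0.243, -0.97, 0.0], [0.001, -0.0, -1.0]]
force: [0.9, -0.3, 0.3]
opening: 0.999
grasp_force: 0.0
```

Call:
move_arm(
  increments=[
    {"xyz": [0,0,0],"roll": 0,"grip": 100},
  ],
)

```text
time_s: 3.58
position: [0.5148, 0.2672, 0.3232]
tcp_rot: [[0.971, -0.238, 0.004], [-0.238, -0.971, 0.004], [0.003, -0.005, -1.0]]
force: [0.4, -0.1, -0.2]
opening: 1.003
grasp_force: 0.0
```

Run:
```python
from h import *
print(bot.read_state()['position'])
m,X=T('wrist');print(np.round(m['tool_from_camera'],3).tolist())
im,d=bot.capture('wrist');np.savez('w1.npz',im=im,d=d,X=X);save('w1.png',im)
P,u,v=pts('wrist',d,d>0);W=np.full(im.shape,np.nan);W[v,u]=P
hsv=cv2.cvtColor(im,cv2.COLOR_RGB2HSV);H,S,V=[hsv[...,i].astype(int) for i in range(3)]
m=(H>4)&(H<14)&(S>170)&(V>90)&(W[...,2]>.06)
k,lab,st,_=cv2.connectedComponentsWithStats(m.astype(np.uint8))
for i in range(1,k):
    if st[i,4]>100:
        p=W[lab==i];print(st[i],np.round(np.median(p,0),4),np.round(np.percentile(p,[1,99],0),3).tolist())
for l in ['flask_handle','flask','flask_lug','rack']:
    print(l,[(round(r['conf'],2),np.round(X[:3,:3]@r['at']+X[:3,3],3).tolist()) for r in bot.spot_in(l,'wrist')])
```

```text
[0.51483669 0.26716127 0.32318181]
[[-0.001, -0.957, -0.29, 0.08], [1.0, -0.001, -0.002, -0.0], [0.001, -0.29, 0.957, -0.144], [0.0, 0.0, 0.0, 1.0]]
flask_handle [(0.58, [0.361, 0.097, 0.05]), (0.57, [0.508, 0.55, 0.046]), (0.56, [0.608, 0.296, 0.125])]
flask [(0.85, [0.507, 0.553, 0.049]), (0.61, [0.615, 0.298, 0.127]), (0.59, [0.358, 0.098, 0.049])]
flask_lug [(0.78, [0.501, 0.554, 0.047]), (0.61, [0.361, 0.094, 0.05]), (0.55, [0.616, 0.296, 0.124])]
rack [(0.96, [0.626, 0.233, 0.037])]
```

View pics/w1.png

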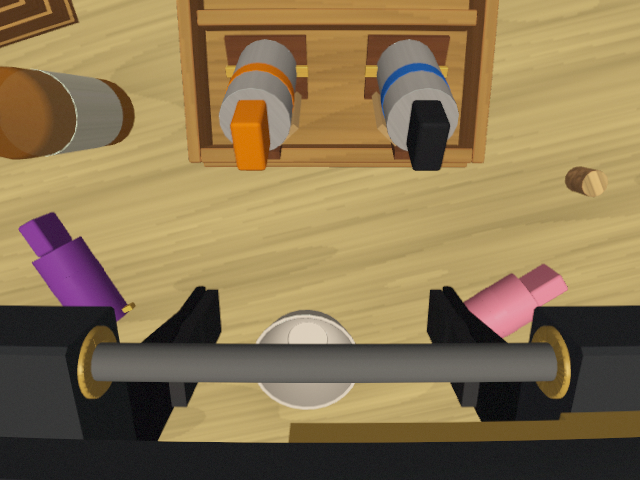

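The wrist view shows the orange handle at (249,135), black at (428,135), with the rack square to the tool.

Run:
```python
from h import *
z=np.load('w1.npz');im,d,X=z['im'],z['d'],z['X']
P,u,v=pts('wrist',d,d>0);W=np.full(im.shape,np.nan);W[v,u]=P
hsv=cv2.cvtColor(im,cv2.COLOR_RGB2HSV);print(hsv[135,249],hsv[110,255])
m=np.zeros(d.shape,bool);m[92:175,225:275]=1
m&=(abs(hsv[...,0].astype(int)-int(hsv[135,249,0]))<4)&(hsv[...,1]>225)&(W[...,2]>.1)
p=W[m];print(m.sum())
# rack yaw from top edges
r=(W[...,2]>.02)&(W[...,2]<.1)&(abs(W[...,0]-.63)<.15)&(abs(W[...,1]-.23)<.18)
rr=cv2.minAreaRect(W[r][:,:2].astype(np.float32));print(rr)
for yaw in (-14.0,):
    c,s=np.cos(np.radians(yaw)),np.sin(np.radians(yaw))
    ex=np.array([c,s,0]);ey=np.array([-s,c,0]);t=np.radians(28)
    fz=-np.sin(t)*ex+np.array([0,0,np.cos(t)]);fx=np.cross(ey,fz)
    q=np.c_[p@fx,p@ey,p@fz];lo,hi=np.percentile(q,[1,99],0);print(lo,hi,hi-lo)
    # top face = max along fz
    top=np.percentile(q[:,2],97); cx=(np.percentile(q[q[:,2]>top-.006][:,0],[2,98])); 
    print('x extent',cx)
    C=fx*cx.mean()+ey*(lo[1]+hi[1])/2+fz*(top-.015);print('handle pt',np.round(C,4))
    T_=X[:3,:3].T@(C-X[:3,3]);print('in tool',np.round(T_*1000,1))
    mouth=C-fz*.123;print('mouth',mouth)
g=hsv[...];
```

```text
[ 16 232 214] [ 15 238 192]
2182
((0.6135964393615723, 0.22295981645584106), (0.28099751472473145, 0.14865624904632568), 76.01069641113281)
[ 0.48778128  0.41935932 -0.12256942] [ 0.52552533  0.43991666 -0.08864321] [0.03774405 0.02055734 0.03392622]
x extent [0.48816101 0.52518315]
handle pt [0.5854 0.2968 0.146 ]
in tool [-44.1 -75.  312.9]
mouth [0.64142826 0.28286474 0.03742213]
```

Call:
move_arm(
  increments=[
    {"xyz": [12,-9.2,10],"roll": 0,"grip": 100},
    {"xyz": [12,-9.2,10],"roll": 0,"grip": 100},
    {"xyz": [12,-9.2,20],"roll": 0,"grip": 100},
    {"xyz": [12,-9.2,20],"roll": 0,"grip": 100},
    {"xyz": [12,-9.2,20],"roll": 0,"grip": 100},
  ],
)

```text
time_s: 4.25
position: [0.5825, 0.2896, 0.2433]
tcp_rot: [[0.97, -0.245, 0.001], [-0.245, -0.97, 0.0], [0.001, -0.0, -1.0]]
force: [0.3, 0.2, -0.7]
opening: 0.997
grasp_force: 0.0
```

Call:
move_arm(
  increments=[
    {"xyz": [0,0,25],"roll": 0,"grip": 100},
    {"xyz": [0,0,25],"roll": 0,"grip": 100},
    {"xyz": [0,0,20],"roll": 0,"grip": 100},
    {"xyz": [0,0,12],"roll": 0,"grip": 100},
    {"xyz": [0,0,0],"roll": 0,"grip": 100},
  ],
)

```text
time_s: 4.67
position: [0.5799, 0.2892, 0.1585]
tcp_rot: [[0.97, -0.245, -0.006], [-0.245, -0.97, -0.002], [-0.005, 0.003, -1.0]]
force: [-1.0, -0.3, -0.6]
opening: 1.002
grasp_force: 0.0
```

Call:
move_arm(
  increments=[
    {"xyz": [2,-8,0],"roll": 0,"grip": 100},
    {"xyz": [0,0,8],"roll": 0,"grip": 100},
    {"xyz": [0,0,0],"roll": 0,"grip": 60},
    {"xyz": [0,0,0],"roll": 0,"grip": 30},
    {"xyz": [0,0,0],"roll": 0,"grip": 10},
  ],
)

```text
time_s: 5.08
position: [0.586, 0.2986, 0.1541]
tcp_rot: [[0.97, -0.243, 0.001], [-0.243, -0.97, 0.0], [0.001, -0.001, -1.0]]
force: [-0.3, 0.1, -0.8]
opening: 0.856
grasp_force: 0.0
```

Call:
move_arm(
  increments=[
    {"xyz": [0,0,0],"roll": 0,"grip": 10},
    {"xyz": [0,0,0],"roll": 0,"grip": 10},
    {"xyz": [0,0,0],"roll": 0,"grip": 10},
  ],
)

```text
time_s: 5.33
position: [0.5858, 0.2985, 0.1536]
tcp_rot: [[0.97, -0.243, 0.0], [-0.243, -0.97, 0.0], [0.0, -0.0, -1.0]]
force: [-0.1, -0.4, -1.0]
opening: 0.629
grasp_force: 0.0
```

Call:
move_arm(
  increments=[
    {"xyz": [0,0,3],"roll": 0,"grip": 10},
    {"xyz": [0,0,0],"roll": 0,"grip": 10},
    {"xyz": [0,0,0],"roll": 0,"grip": 10},
    {"xyz": [0,0,0],"roll": 0,"grip": 10},
    {"xyz": [0,0,0],"roll": 0,"grip": 10},
  ],
)

```text
time_s: 5.75
position: [0.5879, 0.3019, 0.152]
tcp_rot: [[0.97, -0.244, 0.006], [-0.244, -0.97, 0.008], [0.004, -0.009, -1.0]]
force: [0.6, 7.2, -0.4]
opening: 0.255
grasp_force: 29.4
```

Call:
move_arm(
  increments=[
    {"xyz": [0,0,0],"roll": 0,"grip": 10},
    {"xyz": [0,0,0],"roll": 0,"grip": 10},
    {"xyz": [0,0,0],"roll": 0,"grip": 10},
  ],
)

```text
time_s: 6.0
position: [0.5879, 0.3014, 0.152]
tcp_rot: [[0.97, -0.243, 0.006], [-0.243, -0.97, 0.006], [0.005, -0.008, -1.0]]
force: [1.3, 6.5, 3.1]
opening: 0.255
grasp_force: 29.5
```

Call:
move_arm(
  increments=[
    {"xyz": [0,0,-10],"roll": 0,"grip": 10},
    {"xyz": [0,0,-20],"roll": 0,"grip": 10},
    {"xyz": [0,0,-20],"roll": 0,"grip": 10},
    {"xyz": [0,0,-25],"roll": 0,"grip": 10},
    {"xyz": [0,0,-25],"roll": 0,"grip": 10},
  ],
)

```text
time_s: 6.42
position: [0.5843, 0.2977, 0.2497]
tcp_rot: [[0.97, -0.243, -0.005], [-0.243, -0.97, -0.002], [-0.004, 0.003, -1.0]]
force: [0.4, -0.7, -3.0]
opening: 0.248
grasp_force: 29.8
```

Call:
move_arm(
  increments=[
    {"xyz": [0,0,-30],"roll": 0,"grip": 10},
    {"xyz": [0,0,-30],"roll": 0,"grip": 10},
    {"xyz": [0,0,-20],"roll": 0,"grip": 10},
    {"xyz": [0,0,0],"roll": 0,"grip": 10},
    {"xyz": [0,0,0],"roll": 0,"grip": 10},
  ],
)

```text
time_s: 6.83
position: [0.5855, 0.2982, 0.3304]
tcp_rot: [[0.97, -0.243, 0.0], [-0.243, -0.97, -0.0], [0.0, 0.0, -1.0]]
force: [0.2, -0.1, -3.6]
opening: 0.251
grasp_force: 29.9
```

Run:
```python
from h import *
s=bot.read_state();print(s['force'],s['moment'])
im,d=bot.capture('side');save('s2.png',cv2.resize(im[60:300,180:420],None,fx=2.4,fy=2.4))
```

```text
[ 0.16040771 -0.0859054  -3.56695356] [ 0.04405065  0.14662797 -0.02269248]
```

View pics/s2.png

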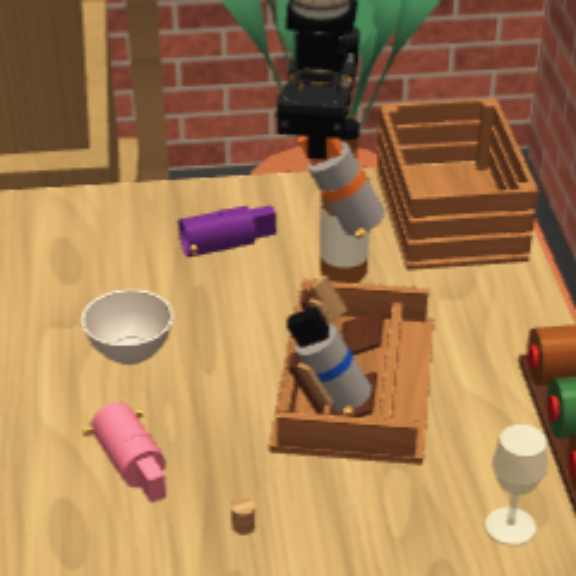

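The flask came out still held at its 28° tilt by the pads. The tool can't tilt, so I'll press the mouth gently against the fixed plinth's robot-side wall to pivot the flask upright in the pads.

Call:
move_arm(
  increments=[
    {"xyz": [-3.2,15,0],"roll": 0,"grip": 10},
    {"xyz": [-3.2,25,0],"roll": 0,"grip": 10},
    {"xyz": [-3.2,35,0],"roll": 0,"grip": 10},
    {"xyz": [-3.2,35,0],"roll": 0,"grip": 10},
    {"xyz": [-3.2,35,0],"roll": 0,"grip": 10},
  ],
)

```text
time_s: 7.3
position: [0.5324, 0.1603, 0.3268]
tcp_rot: [[0.97, -0.242, -0.007], [-0.242, -0.97, -0.001], [-0.007, 0.003, -1.0]]
force: [1.0, -1.0, -3.4]
opening: 0.252
grasp_force: 29.9
```

Call:
move_arm(
  increments=[
    {"xyz": [-3.2,35,0],"roll": 0,"grip": 10},
    {"xyz": [-3.2,35,0],"roll": 0,"grip": 10},
    {"xyz": [-3.2,35,0],"roll": 0,"grip": 10},
    {"xyz": [-3.2,35,0],"roll": 0,"grip": 10},
    {"xyz": [-3.2,35,0],"roll": 0,"grip": 10},
  ],
)

```text
time_s: 7.72
position: [0.4743, -0.0052, 0.3276]
tcp_rot: [[0.97, -0.242, -0.006], [-0.242, -0.97, 0.001], [-0.006, 0.0, -1.0]]
force: [1.0, 0.4, -3.9]
opening: 0.252
grasp_force: 29.9
```

Call:
move_arm(
  increments=[
    {"xyz": [-3.2,35,0],"roll": 0,"grip": 10},
    {"xyz": [-3.2,35,0],"roll": 0,"grip": 10},
    {"xyz": [-3.2,35,0],"roll": 0,"grip": 10},
    {"xyz": [-3.2,25,0],"roll": 0,"grip": 10},
    {"xyz": [-3.2,15,0],"roll": 0,"grip": 10},
  ],
)

```text
time_s: 8.13
position: [0.4239, -0.1429, 0.3278]
tcp_rot: [[0.969, -0.245, -0.005], [-0.245, -0.969, 0.002], [-0.006, -0.0, -1.0]]
force: [1.3, 0.2, -3.2]
opening: 0.251
grasp_force: 29.9
```

Call:
move_arm(
  increments=[
    {"xyz": [0,0,0],"roll": 0.042,"grip": 10},
    {"xyz": [0,0,0],"roll": 0.042,"grip": 10},
    {"xyz": [0,0,0],"roll": 0.042,"grip": 10},
    {"xyz": [0,0,0],"roll": 0,"grip": 10},
  ],
)

```text
time_s: 8.47
position: [0.4245, -0.1404, 0.3278]
tcp_rot: [[0.931, -0.364, -0.005], [-0.364, -0.931, 0.003], [-0.006, -0.001, -1.0]]
force: [0.1, -0.6, -4.2]
opening: 0.25
grasp_force: 29.9
```

Run:
```python
from h import *
s=bot.read_state();X=np.array(s['tcp_rot']);print(s['position'],X.round(3).tolist(),s['force'],s['joint_positions'])
im,d=bot.capture('wrist');np.savez('w3.npz',im=im,d=d);save('w3.png',im)
P,u,v=pts('wrist',d,d>0);W=np.full(im.shape,np.nan);W[v,u]=P
x,y,z=W[...,0],W[...,1],W[...,2]
dr=(abs(x-.58)<.13)&(abs(y+.239)<.13)
for n,a,b in [('plinth',.038,.052),('collar',.06,.072),('peg',.09,.13)]:
    q=W[dr&(z>a)&(z<b)]
    if len(q)>9: print(n,len(q),cv2.minAreaRect(q[:,:2].astype(np.float32)),q.mean(0))
```

```text
[ 0.42454987 -0.14038809  0.32780703] [[0.931, -0.364, -0.005], [-0.364, -0.931, 0.003], [-0.006, -0.001, -1.0]] [ 0.07842763 -0.55469494 -4.20538651] [-3.26597179e+01  1.01753509e+01  9.93386175e+01 -1.76950195e-02
  7.08415576e+01  7.86939353e+01]
plinth 9131 ((0.5430752038955688, -0.22365733981132507), (0.15035052597522736, 0.071057990193367), 68.86458587646484) [ 0.53867545 -0.22085535  0.04577512]
collar 3836 ((0.5508199334144592, -0.22581592202186584), (0.10638836771249771, 0.04653123393654823), 68.80126190185547) [ 0.55060957 -0.22590142  0.0664312 ]
peg 48 ((0.564939022064209, -0.23155882954597473), (0.014917541295289993, 0.002083868719637394), 66.23883056640625) [ 0.56482438 -0.23152986  0.09542075]
```

View pics/w3.png

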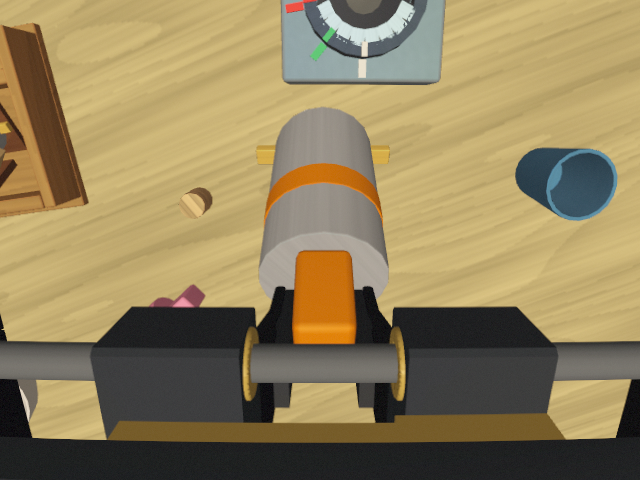

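The flask hangs tilted away from the robot with lugs level at (267,155) and (381,155). The plinth edge is at row 82 and squared up with it, with a white mark at column 363. Next: align sideways, go down, then push.

Call:
move_arm(
  increments=[
    {"xyz": [0,17,10],"roll": 0,"grip": 10},
    {"xyz": [0,17,20],"roll": 0,"grip": 10},
    {"xyz": [0,0,30],"roll": 0,"grip": 10},
    {"xyz": [0,0,35],"roll": 0,"grip": 10},
    {"xyz": [0,0,35],"roll": 0,"grip": 10},
  ],
)

```text
time_s: 8.93
position: [0.4135, -0.1726, 0.1987]
tcp_rot: [[0.932, -0.362, 0.0], [-0.362, -0.932, -0.0], [0.0, 0.0, -1.0]]
force: [0.1, 0.5, -4.0]
opening: 0.252
grasp_force: 30.0
```

Call:
move_arm(
  increments=[
    {"xyz": [0,0,25],"roll": 0,"grip": 10},
    {"xyz": [0,0,20],"roll": 0,"grip": 10},
    {"xyz": [0,0,10],"roll": 0,"grip": 10},
    {"xyz": [0,0,0],"roll": 0,"grip": 10},
    {"xyz": [0,0,0],"roll": 0,"grip": 10},
  ],
)

```text
time_s: 9.35
position: [0.4134, -0.1721, 0.1443]
tcp_rot: [[0.932, -0.362, -0.002], [-0.362, -0.932, 0.002], [-0.003, -0.001, -1.0]]
force: [-0.3, -0.3, -3.5]
opening: 0.25
grasp_force: 30.0
```

Call:
move_arm(
  increments=[
    {"xyz": [5,0,6],"roll": 0,"grip": 10},
    {"xyz": [10,0,0],"roll": 0,"grip": 10},
    {"xyz": [6,0,0],"roll": 0,"grip": 10},
    {"xyz": [5,0,0],"roll": 0,"grip": 10},
    {"xyz": [5,0,0],"roll": 0,"grip": 10},
  ],
)

```text
time_s: 9.77
position: [0.4412, -0.1827, 0.1393]
tcp_rot: [[0.932, -0.362, -0.005], [-0.362, -0.932, 0.003], [-0.006, -0.001, -1.0]]
force: [-4.6, 1.5, -0.5]
opening: 0.248
grasp_force: 30.0
```

Call:
move_arm(
  increments=[
    {"xyz": [5,0,0],"roll": 0,"grip": 10},
    {"xyz": [5,0,-1],"roll": 0,"grip": 10},
    {"xyz": [5,0,-1],"roll": 0,"grip": 10},
  ],
)

```text
time_s: 10.02
position: [0.4563, -0.1888, 0.1414]
tcp_rot: [[0.932, -0.362, -0.002], [-0.362, -0.932, 0.001], [-0.003, -0.001, -1.0]]
force: [-3.4, 1.1, -0.8]
opening: 0.251
grasp_force: 30.0
```

Call:
move_arm(
  increments=[
    {"xyz": [6,0,-2],"roll": 0,"grip": 10},
    {"xyz": [6,0,-2],"roll": 0,"grip": 10},
    {"xyz": [6,0,-2],"roll": 0,"grip": 10},
    {"xyz": [6,0,-1],"roll": 0,"grip": 10},
    {"xyz": [4,0,0],"roll": 0,"grip": 10},
  ],
)

```text
time_s: 10.43
position: [0.4843, -0.2002, 0.1487]
tcp_rot: [[0.932, -0.363, 0.002], [-0.363, -0.932, -0.001], [0.002, 0.0, -1.0]]
force: [-2.9, 1.4, -1.1]
opening: 0.251
grasp_force: 30.0
```

Call:
move_arm(
  increments=[
    {"xyz": [0,0,0],"roll": 0,"grip": 10},
  ],
)

```text
time_s: 10.52
position: [0.4845, -0.2004, 0.1485]
tcp_rot: [[0.932, -0.363, 0.002], [-0.363, -0.932, -0.001], [0.003, 0.0, -1.0]]
force: [-1.9, 0.9, -3.2]
opening: 0.252
grasp_force: 30.0
```

Run:
```python
from h import *
s=bot.read_state();print(s['position'],s['force'])
c=np.array([.580,-.238]);r=np.array(s['position'])[:2]-c;a=np.radians(-21.2)
print('dryer frame',r@[np.cos(a),np.sin(a)],r@[-np.sin(a),np.cos(a)])
im,d=bot.capture('wrist');save('w4.png',im);np.savez('w4.npz',im=im,d=d)
P,u,v=pts('wrist',d,d>0);W=np.full(im.shape,np.nan);W[v,u]=P
p=np.array(s['position']);R=np.array(s['tcp_rot'])
L=(W-p)@R   # tool coords
hsv=cv2.cvtColor(im,cv2.COLOR_RGB2HSV)
m=(abs(L[...,1])<.03)&(L[...,0]>.0)&(L[...,0]<.06)&(L[...,2]>.012)&(L[...,2]<.06)
q=L[m];print(len(q))
# end face plane z=a+b x
A=np.c_[np.ones(len(q)),q[:,0],q[:,1]]
w=np.ones(len(q),bool)
for _ in range(8):
    k=np.linalg.lstsq(A[w],q[w,2],rcond=None)[0];r=abs(A@k-q[:,2]);w=r<max(.0015,np.median(r)*1.5)
print('end face',k,w.sum(),np.degrees(np.arctan(k[1])))
# handle top
m=(abs(L[...,1])<.009)&(abs(L[...,0])<.03)&(abs(L[...,2])<.03)&(hsv[...,0]<20)&(hsv[...,1]>220)
q=L[m];print('handle',len(q),np.percentile(q,[1,50,99],0).round(4).tolist() if len(q) else '')
```

```text
[ 0.48453358 -0.20039119  0.1484933 ] [-1.88031697  0.86628904 -3.19163371]
dryer frame -0.10260588481655136 0.0005405890288893028
5993
end face [ 0.02818558 -0.00069824  0.00126188] 3104 -0.04000618752601626
handle 4319 [[-0.0205, -0.0088, -0.0109], [0.0135, 0.0001, -0.0091], [0.0181, 0.0088, 0.0231]]
```

View pics/w4.png

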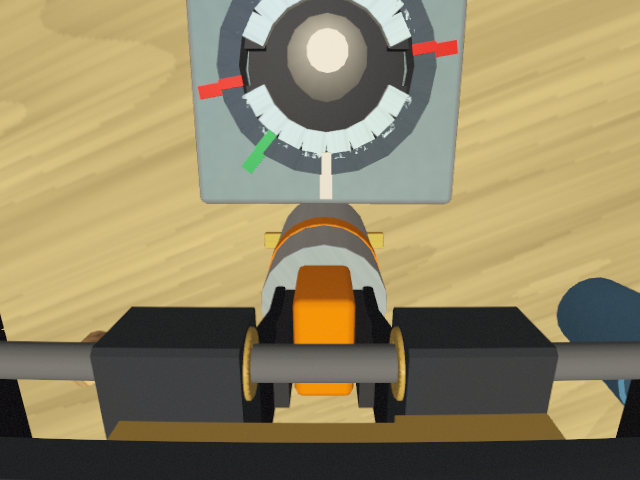

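The end face reads 0.04° off level, so the flask is upright with its mouth 128 mm below the TCP. In the picture it stands against the plinth with lugs at (272,240) and (376,240), and the dryer is straight ahead. Next I refine the dryer centre from this close view.

Run:
```python
from h import *
z=np.load('w4.npz');im,d=z['im'],z['d']
P,u,v=pts('wrist',d,d>0)
from scipy.optimize import least_squares
def edge(lo,hi):
    q=P[(P[:,2]>lo)&(P[:,2]<hi)&(abs(P[:,0]-.58)<.12)&(abs(P[:,1]+.238)<.12)];return q
q=edge(.063,.069);print('collar',len(q),q[:,2].mean())
h=cv2.convexHull(q[:,:2].astype(np.float32))[:,0]
c0=np.array([.58,-.238]);r=np.linalg.norm(h-c0,axis=1);print(np.c_[h,r].round(3).tolist())
g=h[(r>.05)&(r<.058)]
f=least_squares(lambda p:np.hypot(*(g-p).T)-.054,c0,loss='soft_l1',f_scale=.001);print('collar c',f.x,len(g))
q=edge(.07,.112)
f=least_squares(lambda p:np.hypot(*(q[:,:2]-p).T)-.017,c0,loss='soft_l1',f_scale=.0005);print('peg c',f.x,len(q))
q=edge(.114,.13);print('tip',len(q),q[:,:2].mean(0),q[:,2].max())
q=edge(.042,.048);R=cv2.minAreaRect(q[:,:2].astype(np.float32));print(R)
```

```text
collar 16735 0.06609252854947402
[[0.623, -0.207, 0.053], [0.623, -0.206, 0.054], [0.618, -0.201, 0.054], [0.615, -0.198, 0.054], [0.614, -0.196, 0.054], [0.61, -0.194, 0.053], [0.605, -0.191, 0.054], [0.604, -0.19, 0.054], [0.601, -0.188, 0.054], [0.6, -0.188, 0.054], [0.599, -0.188, 0.054], [0.597, -0.187, 0.054], [0.591, -0.185, 0.054], [0.584, -0.184, 0.054], [0.582, -0.184, 0.054], [0.506, -0.183, 0.092], [0.488, -0.227, 0.092], [0.544, -0.28, 0.055], [0.552, -0.285, 0.055], [0.559, -0.289, 0.055], [0.561, -0.29, 0.055], [0.566, -0.292, 0.056], [0.574, -0.293, 0.055], [0.578, -0.293, 0.055], [0.583, -0.292, 0.054], [0.591, -0.291, 0.054], [0.611, -0.238, 0.031], [0.62, -0.216, 0.045]]
collar c [ 0.57965119 -0.23837814] 24
peg c [ 0.55097151 -0.22669397] 5056
tip 6161 [ 0.52734378 -0.21709893] 0.12999742727894603
((0.5516537427902222, -0.22748401761054993), (0.14976130425930023, 0.13019827008247375), 68.64815521240234)
```

Call:
move_arm(
  increments=[
    {"xyz": [-3,0,-5],"roll": 0,"grip": 10},
    {"xyz": [0,0,-30],"roll": 0,"grip": 10},
    {"xyz": [0,0,-35],"roll": 0,"grip": 10},
    {"xyz": [0,0,-35],"roll": 0,"grip": 10},
    {"xyz": [0,0,-32],"roll": 0,"grip": 10},
  ],
)

```text
time_s: 10.98
position: [0.4809, -0.1991, 0.2877]
tcp_rot: [[0.932, -0.363, 0.004], [-0.363, -0.932, -0.002], [0.004, 0.001, -1.0]]
force: [1.1, -0.5, -3.6]
opening: 0.249
grasp_force: 30.0
```

Call:
move_arm(
  increments=[
    {"xyz": [10,0,0],"roll": 0,"grip": 10},
    {"xyz": [15,0,0],"roll": 0,"grip": 10},
    {"xyz": [20,0,0],"roll": 0,"grip": 10},
    {"xyz": [20,0,0],"roll": 0,"grip": 10},
    {"xyz": [20,0,0],"roll": 0,"grip": 10},
  ],
)

```text
time_s: 11.4
position: [0.5606, -0.2299, 0.2848]
tcp_rot: [[0.932, -0.363, 0.002], [-0.363, -0.932, -0.001], [0.002, 0.0, -1.0]]
force: [-0.4, -0.4, -3.9]
opening: 0.25
grasp_force: 30.0
```

Call:
move_arm(
  increments=[
    {"xyz": [15,0,0],"roll": 0,"grip": 10},
    {"xyz": [6,1,0],"roll": 0,"grip": 10},
    {"xyz": [0,0,0],"roll": 0,"grip": 10},
    {"xyz": [0,0,0],"roll": 0,"grip": 10},
  ],
)

```text
time_s: 11.73
position: [0.5779, -0.2376, 0.2844]
tcp_rot: [[0.932, -0.363, -0.001], [-0.363, -0.932, 0.001], [-0.002, -0.0, -1.0]]
force: [0.4, 0.6, -3.8]
opening: 0.249
grasp_force: 30.0
```

```bash
cat > chk.py <<'E'
from h import *
def chk():
    s=bot.read_state();p=np.array(s['position']);R=np.array(s['tcp_rot'])
    print(s['time_s'],p.round(4),np.round(s['force'],1),np.round(s['moment'],2),'yaw',np.degrees(np.arctan2(R[1,0],R[0,0])),'j6',s['joint_positions'][5])
    print('to centre in tool (mm)',(R.T@(np.array([.5797,-.2384,p[2]])-p)*1000).round(1))
    im,d=bot.capture('wrist')
    P,u,v=pts('wrist',d,d>0);W=np.full(im.shape,np.nan);W[v,u]=P;L=(W-p)@R
    hsv=cv2.cvtColor(im,cv2.COLOR_RGB2HSV)
    m=(abs(L[...,1])<.026)&(L[...,0]>.0)&(L[...,0]<.04)&(L[...,2]>.02)&(L[...,2]<.04)
    q=L[m];A=np.c_[np.ones(len(q)),q[:,0],q[:,1]];w=np.ones(len(q),bool)
    for _ in range(8):
        k=np.linalg.lstsq(A[w],q[w,2],rcond=None)[0];r=abs(A@k-q[:,2]);w=r<max(.0015,np.median(r)*1.5)
    print('end face',k[0],'tilt x,y',np.degrees(np.arctan(k[1:])),w.sum())
    m=(abs(L[...,1])<.009)&(abs(L[...,0])<.03)&(abs(L[...,2])<.03)&(hsv[...,0]<20)&(hsv[...,1]>220)
    q=L[m];print('handle',np.percentile(q,[1,99],0).round(4).tolist())
    return im,L
E
python3 -c "from chk import *;chk()"
```

```text
11.7333 [ 0.5779 -0.2376  0.2844] [ 0.4  0.6 -3.8] [ 0.02  0.07 -0.04] yaw -21.277076898809167 j6 78.69696167416048
to centre in tool (mm) [ 1.9  0.1 -0. ]
end face 0.027984166997419478 tilt x,y [-0.531063    0.03226299] 2936
handle [[-0.0207, -0.0088, -0.0113], [0.0179, 0.0088, 0.0225]]
```

Call:
move_arm(
  increments=[
    {"xyz": [2.7,0,10],"roll": 0,"grip": 10},
    {"xyz": [0,0,20],"roll": 0,"grip": 10},
    {"xyz": [0,0,20],"roll": 0,"grip": 10},
    {"xyz": [0,0,15],"roll": 0,"grip": 10},
    {"xyz": [0,0,10],"roll": 0,"grip": 10},
  ],
)

```text
time_s: 12.2
position: [0.5794, -0.2378, 0.2078]
tcp_rot: [[0.932, -0.363, -0.003], [-0.363, -0.932, 0.002], [-0.004, -0.001, -1.0]]
force: [-0.9, 0.3, -2.8]
opening: 0.252
grasp_force: 30.0
```

Call:
move_arm(
  increments=[
    {"xyz": [0,0,6],"roll": 0,"grip": 10},
    {"xyz": [0,0,4],"roll": 0,"grip": 10},
    {"xyz": [0,0,4],"roll": 0,"grip": 10},
    {"xyz": [0,0,4],"roll": 0,"grip": 10},
  ],
)

```text
time_s: 12.53
position: [0.5816, -0.2392, 0.1928]
tcp_rot: [[0.932, -0.363, 0.002], [-0.363, -0.932, -0.001], [0.002, 0.0, -1.0]]
force: [-0.6, -0.7, -2.1]
opening: 0.251
grasp_force: 30.0
```

```bash
python3 -c "from chk import *;chk()"
```

```text
12.5333 [ 0.5816 -0.2392  0.1928] [-0.6 -0.7 -2.1] [ 0.07  0.07 -0.03] yaw -21.269242957831977 j6 78.74996035651643
to centre in tool (mm) [-2.1 -0.  -0. ]
end face 0.029099070216157152 tilt x,y [-0.45589438  0.05051048] 2937
handle [[-0.0209, -0.0088, -0.0101], [0.0178, 0.0088, 0.0237]]
```

Call:
move_arm(
  increments=[
    {"xyz": [-1.3,0,3],"roll": 0,"grip": 10},
    {"xyz": [0,0,3],"roll": 0,"grip": 10},
    {"xyz": [0,0,3],"roll": 0,"grip": 10},
    {"xyz": [0,0,3],"roll": 0,"grip": 10},
  ],
)

```text
time_s: 12.92
position: [0.58, -0.2384, 0.1802]
tcp_rot: [[0.932, -0.363, 0.0], [-0.363, -0.932, -0.0], [0.001, 0.0, -1.0]]
force: [-0.1, -0.7, -3.1]
opening: 0.249
grasp_force: 30.0
```

Call:
move_arm(
  increments=[
    {"xyz": [0,0,2],"roll": 0,"grip": 10},
    {"xyz": [0,0,2],"roll": 0,"grip": 10},
    {"xyz": [0,0,1],"roll": 0,"grip": 10},
  ],
)

```text
time_s: 13.17
position: [0.5806, -0.2386, 0.1766]
tcp_rot: [[0.932, -0.363, 0.002], [-0.363, -0.932, -0.001], [0.002, 0.0, -1.0]]
force: [-0.7, 1.0, 7.1]
opening: 0.251
grasp_force: 30.0
```

```bash
python3 -c "
from chk import *
im,L=chk();save('w5.png',im)"
```

```text
13.1667 [ 0.5806 -0.2386  0.1766] [-0.7  1.   7.1] [0.39 0.49 0.01] yaw -21.26747004410655 j6 78.72684385374906
to centre in tool (mm) [-0.9  0.1 -0. ]
end face 0.028091264883820022 tilt x,y [-0.25542609  0.06955949] 2933
handle [[-0.0202, -0.0088, -0.0111], [0.0181, 0.0088, 0.023]]
```

View pics/w5.png

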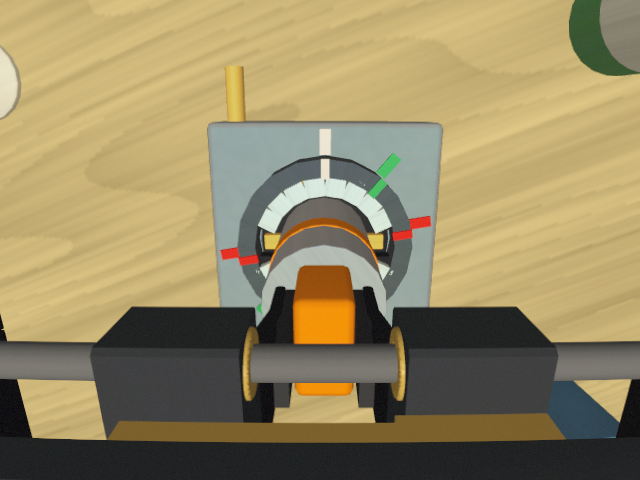

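The flask is fully down: mouth at about 48.5 mm, lugs in the slots at (272,241) and (376,241). Now the clockwise twist (positive roll).

Call:
move_arm(
  increments=[
    {"xyz": [0,0,0],"roll": 0,"grip": 10},
    {"xyz": [0,0,0],"roll": 0,"grip": 10},
    {"xyz": [0,0,-1],"roll": 0.05,"grip": 10},
    {"xyz": [0,0,0],"roll": 0.07,"grip": 10},
    {"xyz": [0,0,0],"roll": 0.07,"grip": 10},
  ],
)

```text
time_s: 13.63
position: [0.58, -0.2391, 0.1768]
tcp_rot: [[0.845, -0.534, 0.0], [-0.534, -0.845, -0.002], [0.001, 0.001, -1.0]]
force: [-0.7, -0.3, 2.1]
opening: 0.253
grasp_force: 30.0
```

Call:
move_arm(
  increments=[
    {"xyz": [0,0,0],"roll": 0.07,"grip": 10},
    {"xyz": [0,0,0],"roll": 0.07,"grip": 10},
    {"xyz": [0,0,0],"roll": 0.07,"grip": 10},
    {"xyz": [0,0,0],"roll": 0,"grip": 10},
  ],
)

```text
time_s: 13.97
position: [0.5798, -0.2392, 0.1768]
tcp_rot: [[0.717, -0.697, 0.0], [-0.697, -0.717, -0.002], [0.001, 0.001, -1.0]]
force: [-0.8, -1.4, 2.6]
opening: 0.248
grasp_force: 30.0
```

```bash
python3 -c "from chk import *;chk()"
```

```text
13.9667 [ 0.5798 -0.2392  0.1768] [-0.8 -1.4  2.6] [-0.14  0.44  0.11] yaw -44.21959098436486 j6 101.69848576704587
to centre in tool (mm) [-0.6 -0.4 -0. ]
end face 0.028128307868693418 tilt x,y [-0.28909289 -0.0655564 ] 2918
handle [[-0.0204, -0.0088, -0.011], [0.0182, 0.0089, 0.0231]]
```

Call:
move_arm(
  increments=[
    {"xyz": [0,0,0],"roll": 0.07,"grip": 10},
    {"xyz": [0,0,0],"roll": 0.07,"grip": 10},
    {"xyz": [0,0,0],"roll": 0.07,"grip": 10},
    {"xyz": [0,0,0],"roll": 0.06,"grip": 10},
    {"xyz": [0,0,0],"roll": 0.03,"grip": 10},
  ],
)

```text
time_s: 14.43
position: [0.5796, -0.2391, 0.1768]
tcp_rot: [[0.479, -0.878, -0.0], [-0.878, -0.479, -0.002], [0.001, 0.001, -1.0]]
force: [-2.0, -1.6, 4.2]
opening: 0.249
grasp_force: 30.0
```

Call:
move_arm(
  increments=[
    {"xyz": [0,0,0],"roll": 0,"grip": 10},
    {"xyz": [0,0,0],"roll": 0,"grip": 10},
    {"xyz": [0,0,0],"roll": 0,"grip": 10},
  ],
)

```text
time_s: 14.68
position: [0.5798, -0.239, 0.1768]
tcp_rot: [[0.481, -0.877, -0.0], [-0.877, -0.481, -0.001], [0.001, 0.001, -1.0]]
force: [-2.0, -2.8, 5.6]
opening: 0.25
grasp_force: 30.0
```

```bash
python3 -c "
from chk import *
im,L=chk();save('w6.png',im);s=bot.read_state();print(s['grasp_force'])"
```

```text
14.6833 [ 0.5798 -0.239   0.1768] [-2.  -2.8  5.6] [-0.38  0.8   0.12] yaw -61.26450231814942 j6 118.74078767994155
to centre in tool (mm) [-0.6 -0.2 -0. ]
end face 0.02811833581453084 tilt x,y [-0.16612073 -0.23203906] 2941
handle [[-0.0205, -0.0088, -0.011], [0.018, 0.0088, 0.0227]]
30.042400402016938
```

View pics/w6.png

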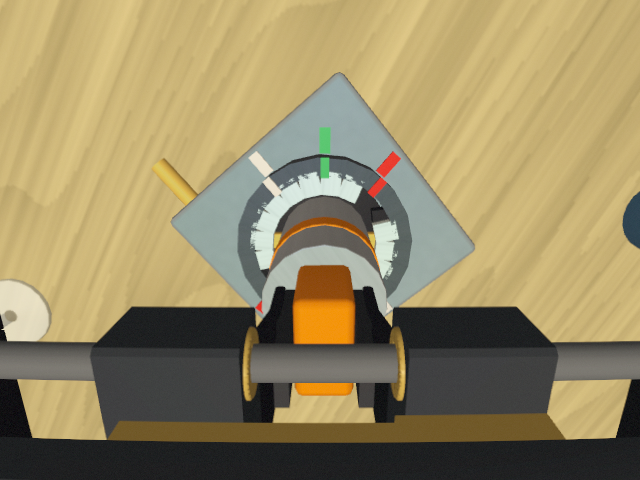

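The handle points straight at the green mark (325,150), the lugs are under the collar, the grip reads 30 N and the flask is still down. Handing in.

```bash
python3 -c "from rig import bot;print(bot.hand_in())"
```

```text
the job is handed in; nothing more can be done
None
```

I handed the job in at about 14.7 s with the flask fully down in the dryer, turned about 40° clockwise so its handle points at the green mark, and still gripped at 30 N; the hand-in returned no verdict, and I didn't re-check the bystanders' positions at the end.

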